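# Screw the squat sample jar's cap home

### The arm

A 6-joint arm with a two-finger parallel gripper is mounted at the origin on a cart in front of the work surface, level with it; the furniture and walls round the work are solid. World frame = base frame: x ahead of the robot, y to its left, z up, the work surface at z = 0. Lengths are in mm, angles in rad, forces in N, time in s.
With the tool pointing down it reaches from about 275 to 1000 mm from the base axis. Payload 8.4 kg.
Tool frame: the origin (TCP) lies midway between the tips of the shut fingers; the grasp point (between the pads) lies grip_depth behind it (grip_depth is the distance from the TCP to the grasp point, in mm); z points along the fingers, y is the line along which they close (so a half turn about z gives the same grasp; the last joint's range is limited). The gripper opens to 85 mm and grips with 20 to 120 N. Pads are 22 mm wide; open, the fingers measure 114 mm over their backs; the gripper's body (76 mm by 85 mm) begins 54 mm behind the grasp point. The pads swing forward as they close: fully open they stand 13 mm farther back than shut.
Start: joints at [-1.273, 0.353, 1.633, -0, 1.155, -0.002], TCP at [184.579, -597.125, 231.281] pointing down, gripper open.
Joint ranges: [-2.63, 2.63], [-0.92, 2.1], [0.06, 2.66], [-1.3, 4.44], [0, 2.69], [-3.02, 3.02]. Speed limits (rad/s): [2.22, 2.22, 2.79, 3.14, 3.14, 3.14].

### API

Orientations are given as [roll, pitch, yaw] about the fixed x, y, z axes, in that order (R = Rz(yaw) Ry(pitch) Rx(roll)).
In Python, from rig import * gives the robot as it stands.
- The arm moves only by the shell command python3 -m creep 'ROWS' [FORCE]. ROWS is JSON, a list of rows, each an object of numbers: "x", "y", "z": the shift along the tool's x, y, z in mm; "rx", "ry", "rz": the turn, a rotation vector about the tool's x, y, z in rad; "hand": the finger opening in mm, from 0 to 85.4. A call has 1 to 20 rows; each row shifts and turns the commanded pose from where the row before left it, along the tool's axes as they then stand; what a row does not reach is not made up. A row lasts 1/8 s, in which the tool goes at most 62.5 mm and 10.7 degrees, less where a joint would pass 70% of its speed; a pose out of reach is approached as far as the arm can. A call with a gripper value outside its range is refused whole. The fingers move at their own pace and stop on an object; FORCE is the grip in N (left out, the last holds). Time passes only in rows, so rows that do not move let the fingers close. It gives the time, the measured TCP pose, the force, the opening and the grip force at its end, in the units of the state.
- sense(): the state, without advancing time (a new reading comes with each control period).
- grab_frame(name): name is "side" or "top"; returns the picture (480x640x3 uint8, red, green, blue); there is no depth.
- get_calibration(name): a dict with "K" (3x3 intrinsics, pixels), "k1" (the pictures are not rectified: a ray, as slopes to the right and down, at radius r is drawn at 1 + k1 r^2 times it, then the intrinsics apply), "R" (3x3) and "t" (3): a world point X has camera coordinates R X + t. Camera axes: x right, y down, z forward; pixel columns grow to the right and rows downward; lengths in mm; the calibration is good to about 2 mm. A picture is of the moment at which its call begins. get_calibration takes no time and is no camera call.
- sign_off(): hands the job in; it is judged then, once.
The state is a dict: "clock": time; "qpos": joint angles; "qvel": joint speeds; "joint_efforts": joint torques, N m; "eef_pos": TCP position; "tcp_rot": TCP orientation; "contact_force": force on the tool from outside, world axes, zero at the start; "wrist_torque": the same for the moment, N m; "opening": opening from 0.0 (shut) to 1.0 (fully open); "grasp_force": force on a finger pad.
Only numpy, scipy, OpenCV 4.12 (cv2) and the standard library are available. Lean on these libraries where they do the work, as an engineer would, in place of code of your own. Each camera call takes 0.05 s, during which the arm holds its last target. There are 200 camera calls.

### The job

The cap of the squat, wide sample jar was left loose: screw it clockwise until it is fully home, letting go and taking a fresh grip as often as needed, then let go and move clear. Leave the cap of the tall, slim jar as it is.

Things in the scene. Friction and masses are not known exactly. Their poses are not given: they have to be found in the camera images.
- squat_cap_centre (a point): Centre (on the upright screw axis, half-way up) of the squat amber jar's white ribbed cap, 50 mm across, 24 mm high. Fully home the centre is 74 mm above the bench; it rises 4 mm per turn unscrewed. Under the cap the shoulder slopes out from 54 mm high to the jar body, 60 mm across, at 46 mm. The jar cannot turn or tip: it is held in a collar on a 96 mm square plate bolted to the bench.
- squat_cap (a joint): Turn of the squat jar's cap in rad: 0 is fully home against its stop, larger is unscrewed (counter-clockwise from above). It starts almost one full turn open (5.6 to 6.2). Screwing home is clockwise seen from above, at about 0.06 N m; the cap stays where it is left.
- tall_cap_centre (a point): Centre of the tall, slim amber jar's white cap, not to be turned: 32 mm across, 22 mm high, centre 117 mm above the bench. This jar stands on the same kind of plate, left or right of the squat jar and 0.2 m or more from it.
- tall_cap (a joint): Turn of the tall jar's cap in rad: 0 is fully home (as it starts), larger is unscrewed.
Mind the look-alikes: they are no part of the job. Leave any brown look-alike of the part that bears tall_cap_centre alone.

How it is judged:
By the outcome, as a careful person would: the job done as asked, in the order asked, and still so for the second after the job is handed in, with the robot touching nothing.
It also fails if it takes over 56 s, if anything falls off the work surface, if the arm or the gripper's body presses on something with over 40 N, if the wrist force passes 120 N, or if a joint passes its speed limit or range.

## Working session

There is one attempt and no reset: what is moved stays moved. The work goes in short steps, Python scripts to look and compute and a shell command to move; the robot and the scene stay as the last step left them, time stands still between calls to the robot, and variables do not carry over. Pictures are saved under pics/ and viewed, at most 10 in all, crops included, and the job is handed in when it is done.

```bash
mkdir -p pics; python3 - <<'E'
from rig import *
import cv2
s=sense();print(s)
for n in("side","top"):
    cv2.imwrite(f"pics/{n}0.png",grab_frame(n)[...,::-1]); print(get_calibration(n))
E
```

```text
{'clock': 0.0, 'qpos': array([-1.27338990e+00,  3.53629583e-01,  1.63413318e+00,  1.14648121e-05,
        1.15520024e+00, -2.39312269e-03]), 'qvel': array([ 0.00070843,  0.00195676,  0.0002916 , -0.00157459, -0.00121509,
        0.00073239]), 'joint_efforts': array([-3.97018492e-03, -6.05264711e+01, -3.42080891e+01, -4.34993462e-04,
        9.35057615e-03, -6.86331674e-06]), 'eef_pos': array([ 184.44893014, -596.66629592,  230.57368276]), 'tcp_rot': array([-3.14022233e+00, -1.37619254e-05,  2.99794909e-01]), 'contact_force': array([ 0.47781063, -0.80544242, -1.04904665]), 'wrist_torque': array([ 0.02040609, -0.00324471,  0.00459811]), 'grasp_force': 0.0, 'opening': 1.0032023492819895}
{'K': array([[603.02679472,   0.        , 320.09596905],
       [  0.        , 603.02679472, 229.94299046],
       [  0.        ,   0.        ,   1.        ]]), 'k1': 0.010552849565339653, 'R': array([[-0.12141015, -0.99246475,  0.01653195],
       [-0.52531198,  0.05011304, -0.84943275],
       [ 0.84220359, -0.11181419, -0.52743786]]), 't': array([ 333.10129508,  339.03744992, 1104.33198653])}
{'K': array([[568.31640753,   0.        , 318.23810272],
       [  0.        , 568.31640753, 239.95877236],
       [  0.        ,   0.        ,   1.        ]]), 'k1': -0.07029021500068292, 'R': array([[-0.01002397, -0.99987013, -0.01261935],
       [-0.99793764,  0.01080319, -0.06327529],
       [ 0.0634034 ,  0.01195906, -0.99791632]]), 't': array([ 281.05139605,  508.87836303, 1524.21446057])}
```

View pics/side0.png

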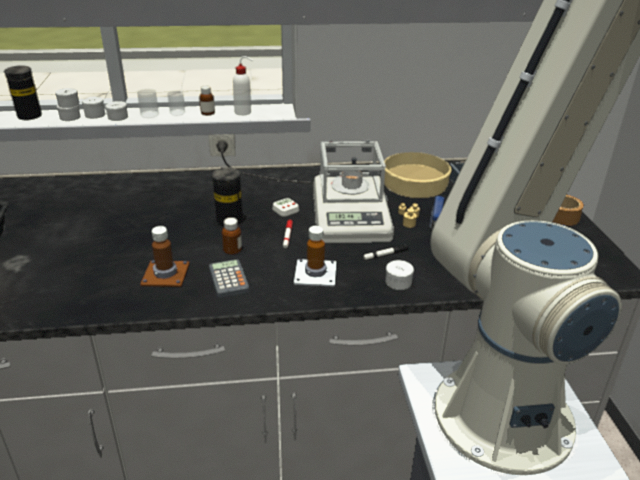

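View pics/top0.png

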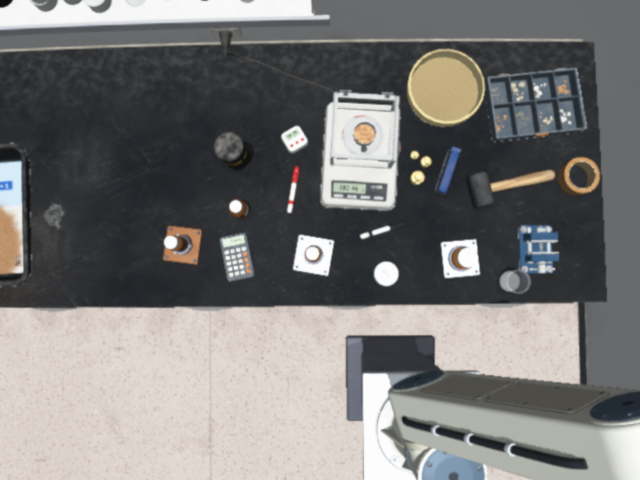

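The top view shows the candidates: a wide white cap on a white plate at (461,258), a slim jar on a white plate at (313,254), and a slim jar on a brown plate at (178,243), which is the look-alike. There is also a loose white disc at (386,273) with no jar. The squat jar is most likely the one at (461,258), so I'll confirm it in a crop.

```bash
cat > h.py <<'E'
import numpy as np, cv2
from rig import *
def proj(n,X):
    c=get_calibration(n);p=c["R"]@np.array(X,float)+c["t"];s=p[:2]/p[2];s=s*(1+c["k1"]*(s@s))
    return c["K"][:2,:2]@s+c["K"][:2,2]
def at_z(n,uv,z):
    c=get_calibration(n);s=(np.array(uv)-c["K"][:2,2])/c["K"][0,0];r=s.copy()
    for _ in range(20): r=s/(1+c["k1"]*(r@r))
    C=-c["R"].T@c["t"];d=c["R"].T@np.array([*r,1]);return C+d*(z-C[2])/d[2]
E
python3 - <<'E'
import cv2
im=cv2.imread("pics/top0.png")[228:288,421:501]
cv2.imwrite("pics/crop1.png",cv2.resize(im,None,fx=10,fy=10,interpolation=cv2.INTER_CUBIC))
from h import *
print(at_z("top",(461,258),78),at_z("top",(313,254),117))
E
```

```text
[456.83024044 -96.53436167  78.        ] [469.96092087 288.18090472 117.        ]
```

View pics/crop1.png

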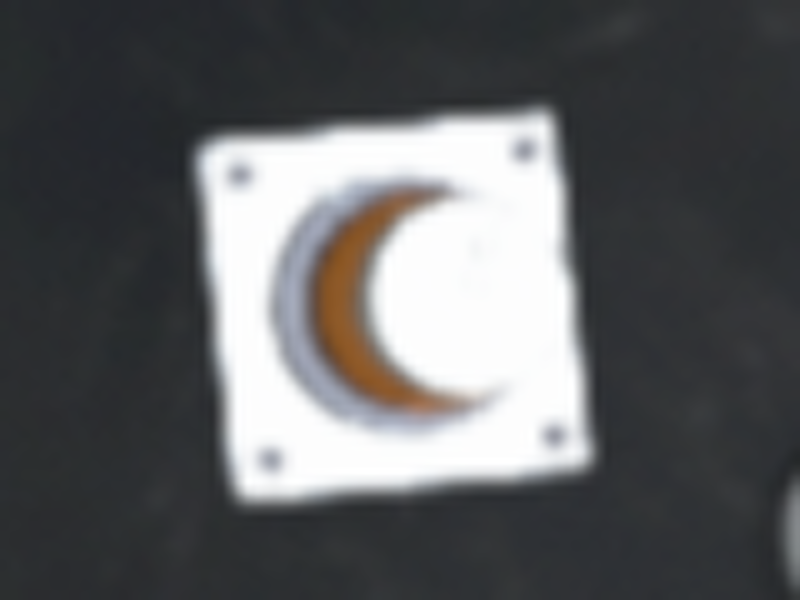

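The crop confirms the squat jar: a wide white cap centred near crop (468,294), on an amber shoulder and collar, on a white plate with bolts averaging (397,305).

```bash
python3 - <<'E'
from h import *
f=lambda x,y:(421+(x+.5)/10-.5,228+(y+.5)/10-.5)
print("cap",at_z("top",f(468,294),90)); print("plate",at_z("top",f(397,305),8),at_z("top",f(397,305),12))
c=np.array([f(239,174),f(525,150),f(555,435)]);P=[at_z("top",p,10) for p in c];print(P[1]-P[0],P[2]-P[1])
im=grab_frame("top")
t=np.linspace(0,6.28,60,endpoint=False)
import rig;print([n for n in dir(rig) if not n.startswith('_')], globals().get('grip_depth'))
print(proj("side",(456,-99,78)))
E
```

```text
cap [ 459.00601158 -110.24916191   90.        ]
plate [ 458.74474319 -111.22087752    8.        ] [ 458.62919711 -110.26913744   12.        ]
[  5.69840543 -78.67595522   0.        ] [-77.83806022  -6.19939288   0.        ]
['MotionError', 'get_calibration', 'grab_frame', 'grip_depth', 'sense', 'sign_off'] 18.700000000000003
[476.21723074 241.64468071]
```

```bash
python3 -m creep '[{"x":29,"y":-27.4,"hand":85},{"x":29,"y":-27.4},{"x":29,"y":-27.4},{"x":29,"y":-27.4},{"x":29,"y":-27.4},{"x":29,"y":-27.4},{"x":29,"y":-27.4},{"x":29,"y":-27.4},{"x":29,"y":-27.4},{"x":29,"y":-27.4},{"x":29,"y":-27.4},{"x":29,"y":-27.4},{"x":29,"y":-27.4},{"x":29,"y":-27.4},{},{}]'
python3 -m creep '[{"rz":-0.18},{"rz":-0.18},{"rz":-0.18},{"rz":-0.18},{"rz":-0.18},{"rz":-0.18},{"rz":-0.18},{"rz":-0.18},{"rz":-0.18},{"rz":-0.18},{"rz":-0.18},{"rz":-0.18},{"rz":-0.18},{"rz":-0.18},{"rz":-0.18},{"rz":-0.18},{"rz":-0.18},{"rz":-0.18},{"rz":-0.18},{"rz":-0.18}]'
python3 -m creep '[{"rz":-0.18},{"rz":-0.12},{},{}]'
python3 -c "
from h import *
s=sense();print(s['qpos'],s['eef_pos'],s['tcp_rot'])
p=s['eef_pos'];y=s['tcp_rot'][2];d=np.array([459,-110.4])-p[:2];print(d@[np.cos(y),np.sin(y)],d@[np.sin(y),-np.cos(y)])
cv2.imwrite('pics/side2.png',cv2.resize(grab_frame('side')[180:300,400:560],None,fx=5,fy=5,interpolation=cv2.INTER_CUBIC)[...,::-1])
print(proj('side',(459,-110.4,78)))"
```

```text
[-1.27339069e+00  3.53531511e-01  1.63395924e+00 -1.50425378e-05
  1.15519531e+00 -2.40732210e-03] [ 184.47322206 -596.77560559  230.70935921] [-3.14049921e+00  1.11231458e-05  2.99819046e-01]
405.9298609087995 -383.5976141004834
[480.33661288 240.72843458]schema error: expected keys x, y, z, rx, ry, rz, hand
schema error: expected keys x, y, z, rx, ry, rz, hand
schema error: expected keys x, y, z, rx, ry, rz, hand
```

View pics/side2.png

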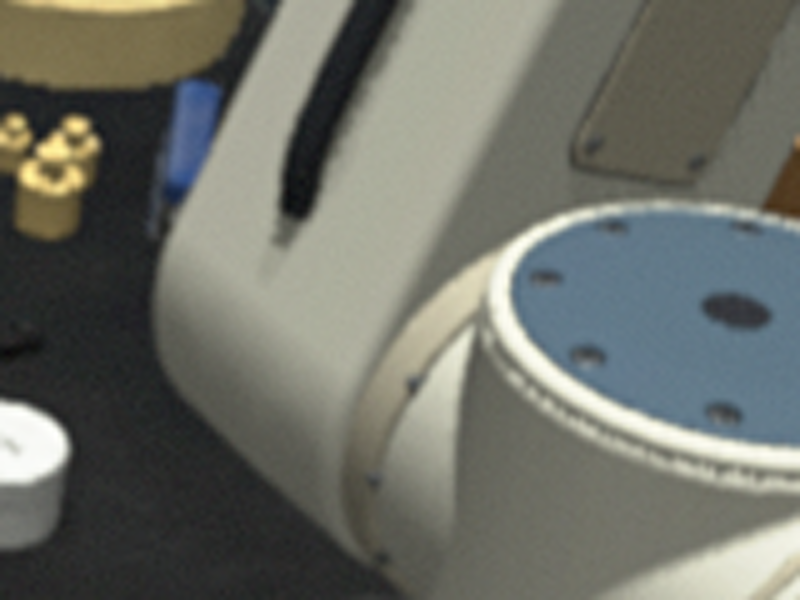

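The crop shows only the arm, which hasn't moved and hides the jar. The moves were refused because every row needs all seven keys.

```bash
python3 -m creep '[{"x":29,"y":-27.4,"z":0,"rx":0,"ry":0,"rz":0,"hand":85},{"x":29,"y":-27.4,"z":0,"rx":0,"ry":0,"rz":0,"hand":85},{"x":29,"y":-27.4,"z":0,"rx":0,"ry":0,"rz":0,"hand":85},{"x":29,"y":-27.4,"z":0,"rx":0,"ry":0,"rz":0,"hand":85},{"x":29,"y":-27.4,"z":0,"rx":0,"ry":0,"rz":0,"hand":85},{"x":29,"y":-27.4,"z":0,"rx":0,"ry":0,"rz":0,"hand":85},{"x":29,"y":-27.4,"z":0,"rx":0,"ry":0,"rz":0,"hand":85},{"x":29,"y":-27.4,"z":0,"rx":0,"ry":0,"rz":0,"hand":85},{"x":29,"y":-27.4,"z":0,"rx":0,"ry":0,"rz":0,"hand":85},{"x":29,"y":-27.4,"z":0,"rx":0,"ry":0,"rz":0,"hand":85},{"x":29,"y":-27.4,"z":0,"rx":0,"ry":0,"rz":0,"hand":85},{"x":29,"y":-27.4,"z":0,"rx":0,"ry":0,"rz":0,"hand":85},{"x":29,"y":-27.4,"z":0,"rx":0,"ry":0,"rz":0,"hand":85},{"x":29,"y":-27.4,"z":0,"rx":0,"ry":0,"rz":0,"hand":85}]'
python3 -m creep '[{"x":0,"y":0,"z":0,"rx":0,"ry":0,"rz":-0.18,"hand":85},{"x":0,"y":0,"z":0,"rx":0,"ry":0,"rz":-0.18,"hand":85},{"x":0,"y":0,"z":0,"rx":0,"ry":0,"rz":-0.18,"hand":85},{"x":0,"y":0,"z":0,"rx":0,"ry":0,"rz":-0.18,"hand":85},{"x":0,"y":0,"z":0,"rx":0,"ry":0,"rz":-0.18,"hand":85},{"x":0,"y":0,"z":0,"rx":0,"ry":0,"rz":-0.18,"hand":85},{"x":0,"y":0,"z":0,"rx":0,"ry":0,"rz":-0.18,"hand":85},{"x":0,"y":0,"z":0,"rx":0,"ry":0,"rz":-0.18,"hand":85},{"x":0,"y":0,"z":0,"rx":0,"ry":0,"rz":-0.18,"hand":85},{"x":0,"y":0,"z":0,"rx":0,"ry":0,"rz":-0.18,"hand":85}]'
python3 -c "
from h import *
s=sense();print(s['qpos'],s['eef_pos'],s['tcp_rot'])
p=s['eef_pos'];y=s['tcp_rot'][2];d=np.array([459,-110.4])-p[:2];print(d@[np.cos(y),np.sin(y)],d@[np.sin(y),-np.cos(y)])
cv2.imwrite('pics/side3.png',cv2.resize(grab_frame('side')[180:300,400:560],None,fx=5,fy=5,interpolation=cv2.INTER_CUBIC)[...,::-1])
print(proj('side',(459,-110.4,78)))"
```

```text
clock: 1.95
eef_pos: [459.7, -109.5, 231.3]
tcp_rot: [3.141, -0.0, 0.3]
contact_force: [0.8, -0.6, -0.7]
opening: 0.993
grasp_force: 0.0
clock: 3.2
eef_pos: [459.1, -110.7, 231.2]
tcp_rot: [-3.142, -0.0, 2.106]
contact_force: [0.1, -0.1, -0.2]
opening: 0.994
grasp_force: 0.0
[-2.39848217e-01  1.12679356e-01  1.94886294e+00  2.26823615e-05
  1.08017612e+00 -7.74758453e-01] [ 459.06801435 -110.71649909  231.24575911] [-3.14151677e+00 -1.02276664e-04  2.10569587e+00]
0.30696107634137637 0.10282278212771004
[480.33661288 240.72843458]
```

View pics/side3.png

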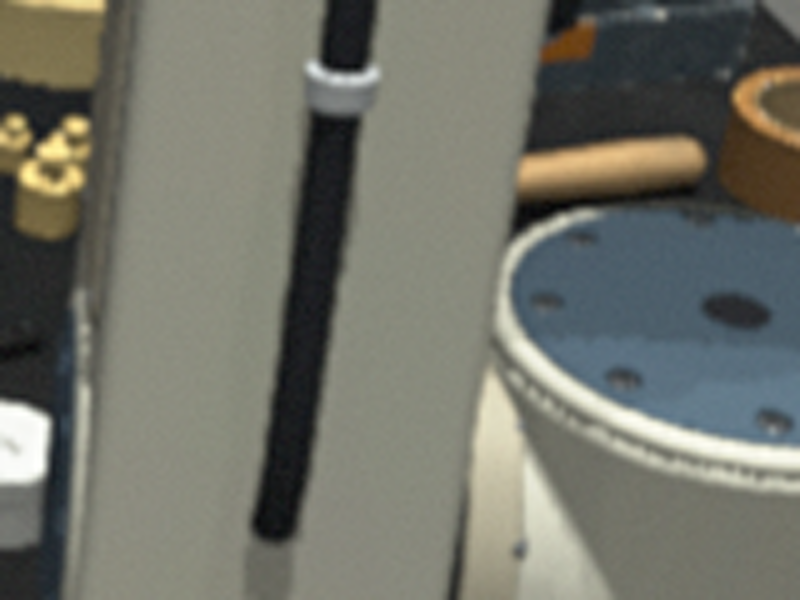

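The side view is still blocked by the arm, but the top view's cap and plate agree within 1 mm, so I'll wind back and descend.

```bash
python3 -m creep '[{"x":0,"y":0,"z":10,"rx":0,"ry":0,"rz":-0.177,"hand":85},{"x":0,"y":0,"z":10,"rx":0,"ry":0,"rz":-0.177,"hand":85},{"x":0,"y":0,"z":10,"rx":0,"ry":0,"rz":-0.177,"hand":85},{"x":0,"y":0,"z":10,"rx":0,"ry":0,"rz":-0.177,"hand":85},{"x":0,"y":0,"z":10,"rx":0,"ry":0,"rz":-0.177,"hand":85},{"x":0,"y":0,"z":10,"rx":0,"ry":0,"rz":-0.177,"hand":85},{"x":0,"y":0,"z":10,"rx":0,"ry":0,"rz":-0.177,"hand":85},{"x":0,"y":0,"z":10,"rx":0,"ry":0,"rz":-0.177,"hand":85},{"x":0,"y":0,"z":10,"rx":0,"ry":0,"rz":-0.177,"hand":85},{"x":0,"y":0,"z":10,"rx":0,"ry":0,"rz":-0.177,"hand":85},{"x":0,"y":0,"z":10,"rx":0,"ry":0,"rz":-0.177,"hand":85},{"x":0,"y":0,"z":10,"rx":0,"ry":0,"rz":-0.177,"hand":85}]'
python3 -m creep '[{"x":0,"y":0,"z":6,"rx":0,"ry":0,"rz":0,"hand":85},{"x":0,"y":0,"z":6,"rx":0,"ry":0,"rz":0,"hand":85},{"x":0,"y":0,"z":6,"rx":0,"ry":0,"rz":0,"hand":85},{"x":0,"y":0,"z":6,"rx":0,"ry":0,"rz":0,"hand":85},{"x":0,"y":0,"z":6,"rx":0,"ry":0,"rz":0,"hand":85},{"x":0,"y":0,"z":6,"rx":0,"ry":0,"rz":0,"hand":85},{"x":0,"y":0,"z":6,"rx":0,"ry":0,"rz":0,"hand":85},{"x":0,"y":0,"z":6,"rx":0,"ry":0,"rz":0,"hand":85},{"x":0,"y":0,"z":6,"rx":0,"ry":0,"rz":0,"hand":85}]'
python3 -m creep '[{"x":0,"y":0,"z":0,"rx":0,"ry":0,"rz":0,"hand":60},{"x":0,"y":0,"z":0,"rx":0,"ry":0,"rz":0,"hand":45},{"x":0,"y":0,"z":0,"rx":0,"ry":0,"rz":0,"hand":40},{"x":0,"y":0,"z":0,"rx":0,"ry":0,"rz":0,"hand":40},{"x":0,"y":0,"z":0,"rx":0,"ry":0,"rz":0,"hand":40},{"x":0,"y":0,"z":0,"rx":0,"ry":0,"rz":0,"hand":40}]' 30
python3 -c "
from rig import *
s=sense();print(s['qpos'],s['eef_pos'],s['contact_force'],s['wrist_torque'])"
```

```text
clock: 4.75
eef_pos: [459.2, -110.7, 110.9]
tcp_rot: [3.142, -0.0, -2.057]
contact_force: [0.8, 0.6, 0.4]
opening: 0.994
grasp_force: 0.0
clock: 5.88
eef_pos: [459.2, -110.7, 56.9]
tcp_rot: [3.142, 0.0, -2.059]
contact_force: [0.4, -0.6, -0.3]
opening: 0.995
grasp_force: 0.0
clock: 6.62
eef_pos: [459.1, -110.7, 57.5]
tcp_rot: [3.141, 0.0, -2.06]
contact_force: [-2.4, 1.7, 6.3]
opening: 0.574
grasp_force: 31.3
[-2.39781963e-01  3.76090991e-01  2.08954203e+00  1.21676195e-04
  6.76050260e-01 -2.89276309e+00] [ 459.09701998 -110.67158087   57.48690146] [-2.35799088  1.73058129  6.32693946] [0.20939214 0.37797905 0.02882107]
```

```bash
python3 -m creep '[{"x":0,"y":0,"z":0.115,"rx":0,"ry":0,"rz":0.18,"hand":40},{"x":0,"y":0,"z":0.115,"rx":0,"ry":0,"rz":0.18,"hand":40},{"x":0,"y":0,"z":0.115,"rx":0,"ry":0,"rz":0.18,"hand":40},{"x":0,"y":0,"z":0.115,"rx":0,"ry":0,"rz":0.18,"hand":40},{"x":0,"y":0,"z":0.115,"rx":0,"ry":0,"rz":0.18,"hand":40},{"x":0,"y":0,"z":0.115,"rx":0,"ry":0,"rz":0.18,"hand":40},{"x":0,"y":0,"z":0.115,"rx":0,"ry":0,"rz":0.18,"hand":40},{"x":0,"y":0,"z":0.115,"rx":0,"ry":0,"rz":0.18,"hand":40}]'
python3 -c "
from rig import *
s=sense();print(s['qpos'],s['contact_force'],s['wrist_torque'])"
```

```text
clock: 7.62
eef_pos: [459.1, -110.6, 56.5]
tcp_rot: [3.142, -0.0, 2.778]
contact_force: [-2.6, 1.8, 6.0]
opening: 0.573
grasp_force: 31.2
[-2.39688588e-01  3.77840422e-01  2.08999434e+00  1.00885277e-04
  6.73988926e-01 -1.44697837e+00] [-2.57379273  1.7758074   5.96326861] [0.2320178  0.39787835 0.03570427]
```

```bash
python3 -m creep '[{"x":0,"y":0,"z":0.115,"rx":0,"ry":0,"rz":0.18,"hand":40},{"x":0,"y":0,"z":0.115,"rx":0,"ry":0,"rz":0.18,"hand":40},{"x":0,"y":0,"z":0.115,"rx":0,"ry":0,"rz":0.18,"hand":40},{"x":0,"y":0,"z":0.115,"rx":0,"ry":0,"rz":0.18,"hand":40},{"x":0,"y":0,"z":0.115,"rx":0,"ry":0,"rz":0.18,"hand":40},{"x":0,"y":0,"z":0.115,"rx":0,"ry":0,"rz":0.18,"hand":40},{"x":0,"y":0,"z":0.115,"rx":0,"ry":0,"rz":0.18,"hand":40},{"x":0,"y":0,"z":0.115,"rx":0,"ry":0,"rz":0.18,"hand":40},{"x":0,"y":0,"z":0.115,"rx":0,"ry":0,"rz":0.18,"hand":40},{"x":0,"y":0,"z":0.115,"rx":0,"ry":0,"rz":0.18,"hand":40},{"x":0,"y":0,"z":0.115,"rx":0,"ry":0,"rz":0.18,"hand":40},{"x":0,"y":0,"z":0.115,"rx":0,"ry":0,"rz":0.18,"hand":40},{"x":0,"y":0,"z":0.115,"rx":0,"ry":0,"rz":0.18,"hand":40},{"x":0,"y":0,"z":0.115,"rx":0,"ry":0,"rz":0.18,"hand":40},{"x":0,"y":0,"z":0.115,"rx":0,"ry":0,"rz":0.18,"hand":40},{"x":0,"y":0,"z":0.115,"rx":0,"ry":0,"rz":0.18,"hand":40},{"x":0,"y":0,"z":0.115,"rx":0,"ry":0,"rz":0.18,"hand":40},{"x":0,"y":0,"z":0.115,"rx":0,"ry":0,"rz":0.18,"hand":40},{"x":0,"y":0,"z":0.115,"rx":0,"ry":0,"rz":0.18,"hand":40},{"x":0,"y":0,"z":0.115,"rx":0,"ry":0,"rz":0.18,"hand":40}]'
python3 -c "
from rig import *
s=sense();print(s['qpos'],s['contact_force'],s['wrist_torque'])"
python3 -m creep '[{"x":0,"y":0,"z":0.115,"rx":0,"ry":0,"rz":0.18,"hand":40},{"x":0,"y":0,"z":0.115,"rx":0,"ry":0,"rz":0.18,"hand":40},{"x":0,"y":0,"z":0.115,"rx":0,"ry":0,"rz":0.18,"hand":40},{"x":0,"y":0,"z":0.115,"rx":0,"ry":0,"rz":0.18,"hand":40}]'
python3 -c "
from rig import *
s=sense();print(s['qpos'],s['contact_force'],s['wrist_torque'])"
```

```text
clock: 10.12
eef_pos: [459.1, -110.7, 54.3]
tcp_rot: [3.142, 0.0, -0.822]
contact_force: [-1.8, 1.7, 6.0]
opening: 0.577
grasp_force: 31.3
[-2.39717746e-01  3.82132060e-01  2.09098100e+00  5.21729787e-05
  6.68552699e-01  2.15304046e+00] [-1.82916861  1.71282042  6.03443711] [0.2369155  0.38605177 0.10544505]
clock: 10.62
eef_pos: [459.1, -110.7, 53.8]
tcp_rot: [3.141, 0.0, -1.542]
contact_force: [-2.8, 1.9, 5.9]
opening: 0.581
grasp_force: 31.3
[-2.39729673e-01  3.82949516e-01  2.09126597e+00  2.26225989e-05
  6.67528668e-01  2.87303051e+00] [-2.84713645  1.91837445  5.91631328] [0.22954271 0.36178404 0.07148203]
```

Turned 5.77 rad. Opening, winding back 2.7 rad, and taking a fresh grip.

```bash
python3 -m creep '[{"x":0,"y":0,"z":0,"rx":0,"ry":0,"rz":0,"hand":85},{"x":0,"y":0,"z":0,"rx":0,"ry":0,"rz":0,"hand":85},{"x":0,"y":0,"z":0,"rx":0,"ry":0,"rz":0,"hand":85},{"x":0,"y":0,"z":0,"rx":0,"ry":0,"rz":0,"hand":85},{"x":0,"y":0,"z":0,"rx":0,"ry":0,"rz":0,"hand":85},{"x":0,"y":0,"z":0,"rx":0,"ry":0,"rz":-0.18,"hand":85},{"x":0,"y":0,"z":0,"rx":0,"ry":0,"rz":-0.18,"hand":85},{"x":0,"y":0,"z":0,"rx":0,"ry":0,"rz":-0.18,"hand":85},{"x":0,"y":0,"z":0,"rx":0,"ry":0,"rz":-0.18,"hand":85},{"x":0,"y":0,"z":0,"rx":0,"ry":0,"rz":-0.18,"hand":85},{"x":0,"y":0,"z":0,"rx":0,"ry":0,"rz":-0.18,"hand":85},{"x":0,"y":0,"z":0,"rx":0,"ry":0,"rz":-0.18,"hand":85},{"x":0,"y":0,"z":0,"rx":0,"ry":0,"rz":-0.18,"hand":85},{"x":0,"y":0,"z":0,"rx":0,"ry":0,"rz":-0.18,"hand":85},{"x":0,"y":0,"z":0,"rx":0,"ry":0,"rz":-0.18,"hand":85},{"x":0,"y":0,"z":0,"rx":0,"ry":0,"rz":-0.18,"hand":85},{"x":0,"y":0,"z":0,"rx":0,"ry":0,"rz":-0.18,"hand":85},{"x":0,"y":0,"z":0,"rx":0,"ry":0,"rz":-0.18,"hand":85},{"x":0,"y":0,"z":0,"rx":0,"ry":0,"rz":-0.18,"hand":85},{"x":0,"y":0,"z":0,"rx":0,"ry":0,"rz":-0.18,"hand":85}]'
python3 -m creep '[{"x":0,"y":0,"z":0,"rx":0,"ry":0,"rz":0,"hand":60},{"x":0,"y":0,"z":0,"rx":0,"ry":0,"rz":0,"hand":45},{"x":0,"y":0,"z":0,"rx":0,"ry":0,"rz":0,"hand":40},{"x":0,"y":0,"z":0,"rx":0,"ry":0,"rz":0,"hand":40},{"x":0,"y":0,"z":0,"rx":0,"ry":0,"rz":0,"hand":40},{"x":0,"y":0,"z":0,"rx":0,"ry":0,"rz":0,"hand":40}]' 30
python3 -c "
from rig import *
s=sense();print(s['qpos'],s['contact_force'],s['wrist_torque'])"
python3 -m creep '[{"x":0,"y":0,"z":0.06,"rx":0,"ry":0,"rz":0.1,"hand":40},{"x":0,"y":0,"z":0.06,"rx":0,"ry":0,"rz":0.1,"hand":40}]'
python3 -c "
from rig import *
s=sense();print(s['qpos'],s['contact_force'],s['wrist_torque'])"
```

```text
clock: 13.12
eef_pos: [459.2, -110.7, 53.6]
tcp_rot: [3.142, 0.0, 1.17]
contact_force: [0.6, -0.2, -0.3]
opening: 0.992
grasp_force: 0.0
clock: 13.88
eef_pos: [459.0, -110.7, 53.7]
tcp_rot: [-3.141, -0.0, 1.163]
contact_force: [-1.5, 0.6, 4.9]
opening: 0.574
grasp_force: 31.4
[-2.39811105e-01  3.83179274e-01  2.09126238e+00  1.04896518e-04
  6.67459969e-01  1.67971145e-01] [-1.50709769  0.63377622  4.93729168] [ 0.15800207  0.31041431 -0.07523801]
clock: 14.12
eef_pos: [459.0, -110.7, 53.6]
tcp_rot: [-3.141, 0.0, 0.961]
contact_force: [-5.1, -3.5, 6.7]
opening: 0.579
grasp_force: 31.5
[-2.39671354e-01  3.83367498e-01  2.09134985e+00 -3.56387223e-04
  6.67224141e-01  3.70642030e-01] [-5.07283719 -3.50572946  6.66369208] [-0.5990737   0.93696948  1.07094582]
```

```bash
python3 -m creep '[{"x":0,"y":0,"z":0,"rx":0,"ry":0,"rz":0.05,"hand":40},{"x":0,"y":0,"z":0,"rx":0,"ry":0,"rz":0.05,"hand":40},{"x":0,"y":0,"z":0,"rx":0,"ry":0,"rz":0,"hand":40}]'
python3 -c "
from rig import *
s=sense();print(s['qpos'],s['contact_force'],s['wrist_torque'])"
```

```text
clock: 14.5
eef_pos: [458.8, -110.9, 53.4]
tcp_rot: [-3.141, 0.001, 0.865]
contact_force: [-3.5, -2.3, 4.1]
opening: 0.575
grasp_force: 31.5
[-2.39801841e-01  3.83569870e-01  2.09155747e+00 -1.23909376e-03
  6.67157895e-01  4.66473657e-01] [-3.4673445  -2.29691842  4.14262152] [-0.29625714  0.49906836  0.84446538]
```

Torque against the turn jumped from about 0.07 to 1 N m, so the cap looks to be at its stop. I'll check with one fresh grip at another angle.

```bash
python3 -m creep '[{"x":0,"y":0,"z":0,"rx":0,"ry":0,"rz":0,"hand":85},{"x":0,"y":0,"z":0,"rx":0,"ry":0,"rz":0,"hand":85},{"x":0,"y":0,"z":0,"rx":0,"ry":0,"rz":0,"hand":85},{"x":0,"y":0,"z":0,"rx":0,"ry":0,"rz":0,"hand":85},{"x":0,"y":0,"z":0,"rx":0,"ry":0,"rz":0,"hand":85},{"x":0,"y":0,"z":0,"rx":0,"ry":0,"rz":-0.18,"hand":85},{"x":0,"y":0,"z":0,"rx":0,"ry":0,"rz":-0.18,"hand":85},{"x":0,"y":0,"z":0,"rx":0,"ry":0,"rz":-0.18,"hand":85},{"x":0,"y":0,"z":0,"rx":0,"ry":0,"rz":-0.18,"hand":85},{"x":0,"y":0,"z":0,"rx":0,"ry":0,"rz":-0.18,"hand":85},{"x":0,"y":0,"z":0,"rx":0,"ry":0,"rz":0,"hand":60},{"x":0,"y":0,"z":0,"rx":0,"ry":0,"rz":0,"hand":45},{"x":0,"y":0,"z":0,"rx":0,"ry":0,"rz":0,"hand":40},{"x":0,"y":0,"z":0,"rx":0,"ry":0,"rz":0,"hand":40},{"x":0,"y":0,"z":0,"rx":0,"ry":0,"rz":0,"hand":40},{"x":0,"y":0,"z":0,"rx":0,"ry":0,"rz":0,"hand":40}]' 30
python3 -c "
from rig import *
s=sense();print(s['qpos'][5],s['contact_force'],s['wrist_torque'])"
python3 -m creep '[{"x":0,"y":0,"z":0,"rx":0,"ry":0,"rz":0.05,"hand":40}]'
python3 -c "
from rig import *
s=sense();print(s['qpos'][5],s['contact_force'],s['wrist_torque'])"
python3 -m creep '[{"x":0,"y":0,"z":0,"rx":0,"ry":0,"rz":0.05,"hand":40},{"x":0,"y":0,"z":0,"rx":0,"ry":0,"rz":0,"hand":40}]'
python3 -c "
from rig import *
s=sense();print(s['qpos'][5],s['contact_force'],s['wrist_torque'])"
```

```text
clock: 16.5
eef_pos: [459.1, -110.7, 53.6]
tcp_rot: [-3.141, -0.0, 1.763]
contact_force: [-1.6, -0.3, 6.2]
opening: 0.576
grasp_force: 31.6
-0.43243344579064424 [-1.5841282  -0.2590822   6.20363072] [-0.05860342  0.32922316 -0.10273505]
clock: 16.62
eef_pos: [459.1, -110.9, 53.6]
tcp_rot: [-3.141, 0.001, 1.714]
contact_force: [-2.5, -4.7, 4.3]
opening: 0.576
grasp_force: 31.6
-0.38262429763581424 [-2.45423539 -4.74485089  4.28001823] [-0.65002109  0.51591771  1.14958432]
clock: 16.88
eef_pos: [459.1, -111.1, 53.5]
tcp_rot: [-3.141, 0.001, 1.666]
contact_force: [-1.9, -3.6, 3.7]
opening: 0.577
grasp_force: 31.6
-0.3337990631738461 [-1.92821627 -3.63010259  3.65830183] [-0.65718282  0.40109714  0.82248787]
```

Torque rose immediately to 1.15 N m, so the cap is home. Releasing and rising clear.

```bash
python3 -m creep '[{"x":0,"y":0,"z":0,"rx":0,"ry":0,"rz":0,"hand":85},{"x":0,"y":0,"z":0,"rx":0,"ry":0,"rz":0,"hand":85},{"x":0,"y":0,"z":0,"rx":0,"ry":0,"rz":0,"hand":85},{"x":0,"y":0,"z":0,"rx":0,"ry":0,"rz":0,"hand":85},{"x":0,"y":0,"z":0,"rx":0,"ry":0,"rz":0,"hand":85},{"x":0,"y":0,"z":-10,"rx":0,"ry":0,"rz":0,"hand":85},{"x":0,"y":0,"z":-20,"rx":0,"ry":0,"rz":0,"hand":85},{"x":0,"y":0,"z":-30,"rx":0,"ry":0,"rz":0,"hand":85},{"x":0,"y":0,"z":-30,"rx":0,"ry":0,"rz":0,"hand":85},{"x":0,"y":0,"z":-30,"rx":0,"ry":0,"rz":0,"hand":85},{"x":0,"y":0,"z":-30,"rx":0,"ry":0,"rz":0,"hand":85},{"x":0,"y":0,"z":-20,"rx":0,"ry":0,"rz":0,"hand":85},{"x":0,"y":0,"z":0,"rx":0,"ry":0,"rz":0,"hand":85},{"x":0,"y":0,"z":0,"rx":0,"ry":0,"rz":0,"hand":85}]'
python3 -c "
from rig import *
s=sense();print(s['contact_force'],s['eef_pos']);sign_off()"
```

```text
clock: 18.62
eef_pos: [458.7, -110.6, 223.0]
tcp_rot: [-3.141, -0.0, 1.664]
contact_force: [-0.4, 0.1, -0.7]
opening: 0.995
grasp_force: 0.0
[-0.35866016  0.13887647 -0.7044399 ] [ 458.72523489 -110.62496824  222.99284507]
the job is handed in; nothing more can be done
```

The squat jar's cap is screwed fully home (a fresh grip met the stop at once, at about 1.1 N m), the gripper is open and clear above it, the tall jar's cap was not touched, and the job was handed in at 18.6 s.

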